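# Shake the canister on the touch shaker and weigh it

### The arm

A 7-joint arm with a two-finger parallel gripper is mounted at the origin on the work surface. World frame = base frame: x ahead of the robot, y to its left, z up, the work surface at z = 0. Lengths are in m, angles in rad, forces in N, time in s.
With the tool pointing down it reaches from about 0.425 to 1.025 m from the base axis. Payload 3.6 kg.
Tool frame: the origin (TCP) lies at the centre of the arm's flange, where the gripper is bolted on; the fingertips stand 173 mm ahead of it and the grasp point (between the pads) lies 155 mm ahead of it; z points along the fingers, y is the line along which they close (so a half turn about z gives the same grasp; the last joint's range is limited). The gripper opens to 85 mm and grips with 20 to 120 N. Pads are 22 mm wide; open, the fingers measure 114 mm over their backs; the gripper's body (76 mm by 85 mm) begins 54 mm behind the grasp point. The pads swing forward as they close: fully open they stand 13 mm farther back than shut.
Start: joints at [1.131, 0.591, 0.048, 1.609, -0.033, 0.943, -0.034], TCP at [0.246, -0.682, 0.405] pointing down, gripper open.
Joint ranges: [-2.69, 2.69], [-0.47, 2.24], [-1.27, 1.36], [0.19, 2.51], [-1.53, 4.68], [0.08, 2.07], [-3.09, 3.09]. Speed limits (rad/s): [2.57, 2.57, 3.14, 3.14, 3.14, 3.14, 3.14].

### API

Orientations are given as a 3x3 rotation matrix whose columns are the frame's x, y, z axes.
In Python, from cell import get_obs, camera, job_done, look_for, cut_out gives the robot as it stands.
- The arm moves only by the shell command python3 -m handwheel 'ROWS' [FORCE]. ROWS is text: rows parted by semicolons, each of 7 numbers parted by spaces: the closure, from -1 (fully open) to 1 (shut), so that 0 is half open, then the shift along the tool's x, y, z as a fraction of full scale, then the turn, a rotation vector about the tool's x, y, z as a fraction of full scale. A call has 1 to 10 rows; each row is the pose to reach, as a shift and turn from the pose commanded when the call began, along the tool's axes at that moment; what a row does not reach only later rows make up. Full scale, the value 1, is 0.25 m for a shift and 60 degrees for a turn. A row lasts 1/10 s, in which the tool goes at most 50 mm and 8.59 degrees, less where a joint would pass 70% of its speed; a pose out of reach is approached as far as the arm can. A call with a number of a shift or a turn outside -1 to 1 is refused whole. A call with a gripper value outside its range is refused whole. The fingers move at their own pace and stop on an object; FORCE is the grip in N (left out, the last holds). Time passes only in rows, so rows that repeat a pose let the fingers close. It gives the time, the measured TCP pose, the force, the opening and the grip force at its end, in the units of the state.
- get_obs(): the state, without advancing time (a new reading comes with each control period).
- camera(name): name is "side" or "top" or "wrist"; returns a dict with "color" (384x512x3 uint8, red, green, blue), "depth" (384x512 float32, m along the optical axis (not along the pixel's ray), 0 where there is no reading), "mtx" (3x3 intrinsics, pixels), "R" (3x3) and "t" (3): a world point X has camera coordinates R X + t; the wrist camera has in their place "T_tool_cam" (4x4, takes a point from camera to tool coordinates, whose origin is the TCP and whose axes are the flange's). Camera axes: x right, y down, z forward; pixel columns grow to the right and rows downward; lengths in m; the calibration is good to about 2 mm. A picture is of the moment at which its call begins: read the wrist's pose just before it.
- job_done(): hands the job in; it is judged then, once.
Trained networks look in the newest picture that a camera, given by its name, has taken for a name from the list of things; names that differ only in an ending like _2 or _b are one class to them, and where a whole thing is asked for, a point or a joint stands for the part that bears it (a point fixed in the world has none). Each returns a list of dicts, best first, with "conf" (0 to 1); they miss things now and then, are a little off and sometimes report something else, mostly with a low value. They report only what shows in the picture. A call takes as long as a camera call.
- look_for(thing, camera): "extent" ([left, top, width, height] in pixels, round what is visible of it).
- cut_out(thing, camera): "pixels" (384x512 bool, what is visible of it) and "extent" ([left, top, width, height] in pixels, round what is visible of it).
The state is a dict: "clock": time; "joint_positions": joint angles; "qvel": joint speeds; "joint_efforts": joint torques, N m; "position": TCP position; "eef_rot": TCP orientation; "contact_force": force on the tool from outside, world axes, zero at the start; "ft_torque": the same for the moment, N m; "grip_width": finger opening in m; "grasp_force": force on a finger pad.
Only numpy, scipy, OpenCV 4.12 (cv2) and the standard library are available. Lean on these libraries where they do the work, as an engineer would, in place of code of your own. Each camera call takes 0.05 s, during which the arm holds its last target. There are 200 camera calls.

### The job

Shake the canister of parts and put it on the scale: push the shaker's switch lever over to on (away from its front edge, towards the pad) and leave it on. Then press the medium steel canister (neither the squat tin nor the slim tube), upright and squarely on the middle of the shaker's sprung pad, until the pad is fully down, and keep holding it fully down for at least one second. Finally set the canister down upright, wholly on the bench scale's steel plate, without dropping it, and leave the squat tin and the slim tube where they stand.

Things in the scene. Friction and masses are not known exactly. Their poses are not given: they have to be found in the camera images.
- canister: closed plain steel canister, straight-sided cylinder 60 mm across and 115 mm tall with a flat lid of the same width, about 0.25 to 0.5 kg, loose, upright on the table; origin at the centre of its underside, z up along its axis
- squat_tin: neighbour, not to be disturbed: closed plain steel tin 76 mm across, 60 mm tall; origin at the centre of its underside
- slim_tube: neighbour, not to be disturbed: closed plain steel tube 40 mm across, 150 mm tall; origin at the centre of its underside
- shaker: fixed grey touch shaker; origin on the table straight below the pad's axis, z up. Its low front deck (local x -140 to -60 mm, y -70 to 70 mm, 45 mm high) carries the switch; its tower (local x -60 to 90 mm, y -75 to 75 mm, 95 mm high, with a 100 mm round collar to 100 mm) carries the pad. Its -x side is its front
- pad_top (a point): centre of the flat top of the shaker's round black rubber pad, 76 mm across, on the shaker's axis; 127 mm above the table when up, and it moves down with the pad
- pad (a joint): travel of the sprung pad in m: 0 up (sags up to 3 mm under the canister's own weight), 0.012 fully down against a hard stop; it starts to move at about 3 N and needs about 14 N at the stop, and springs back when let go
- switch_tip (a point): centre of the 26 mm steel ball at the end of the switch lever; it swings, in the shaker's local x-z plane (y = 0), on a 60 mm radius about a pivot at local x -95 mm, z 67 mm, from local x -124 mm, z 120 mm (off) to local x -66 mm, z 120 mm (on); about 1 to 2 N at the ball moves it; its black housing is 70 x 50 mm and 70 mm above the table
- switch (a joint): angle of the switch lever in rad: 0 off (leaning to the shaker's front, local -x), 1.0 on (leaning to the pad, local +x), upright at 0.5; it stays where it is left, starts between 0 and 0.2; counts as on above 0.8
- scale: fixed low grey bench scale, 200 x 170 mm and 32 mm high, with a square steel weighing plate on top and a black display in front (-x); origin on the table, x to its back
- scale_plate (a point): centre of the top face of the scale's square steel plate, 130 x 130 mm, 45 mm above the table, sides along the point's x and y; the plate is fixed and does not sink

How it is judged:
On the way, in this order (a step that is already met when the one before it is completed fails the run):
1. the shaker's switch is pushed over to on (value of joint switch above 0.8 rad), for 0.1 s.
2. with the switch on, the held canister stands upright on the middle of the pad and presses it fully down for a second (value of joint switch above 0.8 rad and value of joint pad above 0.0103 m and horizontal distance between canister and pad_top below 0.014 m and angle between canister's own z axis and vertical below 0.12 rad and contact force between canister and shaker above 5 N and contact force between the fingers and canister above 2 N), for 0.9 s.
At the end, for the whole second after the job is handed in: The canister stands upright (within 3.5 degrees) and at rest on the scale's plate, its centre within 35 mm of the plate's centre along both sides, so that it is wholly on the plate; the switch is still on (above 0.8 rad); the pad has sprung back up (x of canister in the frame of scale_plate between -0.035 and 0.035 m and y of canister in the frame of scale_plate between -0.035 and 0.035 m and z of canister in the frame of scale_plate between -0.004 and 0.004 m and angle between canister's own z axis and vertical below 0.06 rad and linear speed of canister below 0.02 m/s and contact force between canister and scale above 1 N and value of joint pad below 0.003 m and value of joint switch above 0.8 rad); the robot touches nothing.
It fails at once if the squat tin is shifted by more than 25 mm or tipped (distance of squat_tin from where it was at the start of the episode above 0.025 m or angle between squat_tin's own z axis and vertical above 0.3 rad).
It fails at once if the slim tube is shifted by more than 25 mm or tipped (distance of slim_tube from where it was at the start of the episode above 0.025 m or angle between slim_tube's own z axis and vertical above 0.3 rad).
It fails at once if the canister is let fall (free of the fingers and faster than 0.5 m/s, a drop of some 13 mm) (linear speed of canister above 0.5 m/s and contact force between the fingers and canister below 0.5 N).
It fails at once if the canister is laid over (tilted more than 45 degrees) (angle between canister's own z axis and vertical above 0.785 rad).
It also fails if it takes over 58 s, if anything falls off the work surface, if the arm or the gripper's body presses on something with over 40 N, if the wrist force passes 120 N, or if a joint passes its speed limit or range.

## Working session

There is one attempt and no reset: what is moved stays moved. The work goes in short steps, Python scripts to look and compute and a shell command to move; the robot and the scene stay as the last step left them, time stands still between calls to the robot, and variables do not carry over. Pictures are saved under pics/ and viewed, at most 10 in all, crops included, and the job is handed in when it is done.

```bash
mkdir -p pics; cat > h.py <<'E'
import numpy as np, cv2
from cell import *
def cloud(c,T=None):
    d=c["depth"];v,u=np.mgrid[:384,:512];K=c["mtx"]
    P=np.stack([(u-K[0,2])/K[0,0]*d,(v-K[1,2])/K[1,1]*d,d],-1)
    if T is None: return (P-c["t"])@c["R"]
    return (P@T[:3,:3].T)+T[:3,3]
E
python3 - <<'E'
from h import *
np.set_printoptions(precision=3,suppress=True)
o=get_obs();print(o["clock"],o["position"],o["eef_rot"],o["grip_width"])
ims=[]
for n in("top","side"):
    c=camera(n);W=cloud(c);im=c["color"][:,:,::-1].copy()
    print(n,c["R"].tolist(),c["t"])
    for th in("canister","squat_tin","slim_tube","shaker","pad_top","switch_tip","scale"):
        for r in cut_out(th,n)[:2]:
            m=r["pixels"]&(c["depth"]>0);p=W[m]
            if len(p)==0: continue
            zt=np.percentile(p[:,2],97);q=p[p[:,2]>zt-.008]
            print(n,th,round(r["conf"],2),r["extent"],"med",np.median(p,0),"ztop",round(zt,3),"topmean",q.mean(0),"mid",(np.percentile(q,2,axis=0)+np.percentile(q,98,axis=0))/2)
    cv2.imwrite(f"pics/{n}.png",im)
E
```

```text
0.0 [ 0.246 -0.681  0.404] [[ 0.94   0.34  -0.001]
 [ 0.34  -0.94   0.002]
 [-0.    -0.002 -1.   ]] 0.08553969617439147
top [[0.02811614390873077, -0.9995210219805585, -0.012930934639210797], [-0.9906382139537181, -0.026132842983674947, -0.1339888188326861], [0.13358671904905567, 0.016577126908200714, -0.9908984747980889]] [-0.037  0.546  1.322]
top canister 0.69 [303.9, 217.1, 25.3, 23.7] med [ 0.45  -0.184  0.114] ztop 0.118 topmean [ 0.452 -0.188  0.114] mid [ 0.451 -0.189  0.115]
top squat_tin 0.79 [330.2, 164.5, 28.8, 24.6] med [ 0.62  -0.288  0.059] ztop 0.064 topmean [ 0.624 -0.291  0.06 ] mid [ 0.624 -0.292  0.061]
top slim_tube 0.63 [366.9, 207.8, 24.1, 24.1] med [ 0.481 -0.362  0.143] ztop 0.153 topmean [ 0.483 -0.372  0.149] mid [ 0.484 -0.372  0.15 ]
top shaker 0.63 [216.1, 150.1, 62.2, 82.1] med [0.56  0.012 0.093] ztop 0.129 topmean [0.574 0.016 0.127] mid [0.541 0.017 0.127]
top pad_top 0.71 [234.8, 164.5, 24.5, 25.8] med [0.586 0.02  0.127] ztop 0.131 topmean [0.586 0.02  0.127] mid [0.587 0.019 0.128]
top scale 0.94 [128.2, 163.6, 54.8, 70.1] med [0.542 0.311 0.039] 
[... 259 characters left out ...]
9]] [0.467 0.211 1.05 ]
side canister 0.8 [297.4, 147.3, 26.5, 47.2] med [ 0.45  -0.169  0.076] ztop 0.117 topmean [ 0.455 -0.186  0.115] mid [ 0.456 -0.188  0.114]
side slim_tube 0.86 [316.2, 111.9, 10.0, 48.2] med [ 0.483 -0.361  0.09 ] ztop 0.151 topmean [ 0.488 -0.367  0.149] mid [ 0.487 -0.371  0.149]
side shaker 0.74 [192.5, 169.3, 92.1, 67.5] med [0.555 0.052 0.071] ztop 0.128 topmean [0.573 0.018 0.127] mid [0.544 0.019 0.127]
side pad_top 0.62 [216.6, 169.7, 30.6, 19.1] med [0.589 0.022 0.128] ztop 0.13 topmean [0.589 0.021 0.127] mid [0.59  0.02  0.127]
side scale 0.58 [122.6, 247.3, 112.4, 78.6] med [0.534 0.338 0.036] ztop 0.048 topmean [0.577 0.324 0.046] mid [0.578 0.322 0.045]
```

View pictures.

```bash
python3 - <<'E'
from h import *
np.set_printoptions(precision=3,suppress=True)
a=cv2.imread("pics/top.png")[120:280,100:420]; b=cv2.imread("pics/side.png")[90:340,110:360]
a=cv2.resize(a,(800,400)) ; cv2.imwrite("pics/topc.png",a); cv2.imwrite("pics/sidec.png",cv2.resize(b,(600,600)))
P=[]
for n in("top","side"):
    c=camera(n);W=cloud(c);
    for th in("switch_tip","switch"):
        for r in look_for(th,n)[:2]: print(n,th,r)
    m=(c["depth"]>0)&(abs(W[...,0]-.53)<.2)&(abs(W[...,1]-.02)<.12)
    p=W[m]; tw=p[(abs(p[:,2]-.095)<.004)]; print("tower",len(tw),cv2.minAreaRect(tw[:,:2].astype(np.float32)*1000))
    dk=p[(abs(p[:,2]-.045)<.004)&(p[:,0]<.55)]; print("deck",len(dk),cv2.minAreaRect(dk[:,:2].astype(np.float32)*1000))
    b=p[(p[:,2]>.108)&(p[:,0]<.545)]; print("ball",len(b),b.mean(0) if len(b) else 0, b.max(0) if len(b) else 0)
    s=W[(abs(W[...,2]-.045)<.004)&(abs(W[...,1]-.32)<.12)&(abs(W[...,0]-.57)<.12)]; print("plate",cv2.minAreaRect(s[:,:2].astype(np.float32)*1000))
E
```

```text
top switch_tip {'extent': [250.1, 214.9, 11.7, 11.5], 'conf': 0.44}
top switch {'extent': [252.1, 214.9, 6.0, 9.6], 'conf': 0.44}
tower 1351 ((578.1248779296875, 17.2625732421875), (194.06930541992188, 146.76104736328125), 14.15283203125)
deck 667 ((490.86676025390625, -5.553031921386719), (79.99614715576172, 138.86074829101562), 14.870179176330566)
ball 63 [ 0.468 -0.012  0.128] [ 0.48  -0.     0.137]
plate ((548.4845581054688, 316.8191223144531), (185.908447265625, 131.0548095703125), 10.012396812438965)
side switch_tip {'extent': [266.6, 176.5, 15.2, 18.8], 'conf': 0.69}
side switch {'extent': [268.1, 180.4, 13.1, 16.4], 'conf': 0.62}
tower 978 ((577.8658447265625, 15.64874267578125), (202.54617309570312, 147.2824249267578), 14.949610710144043)
deck 554 ((511.052978515625, 1.2431564331054688), (117.00391387939453, 146.3728790283203), 14.517443656921387)
ball 81 [ 0.471 -0.007  0.125] [0.485 0.001 0.135]
plate ((580.2185668945312, 319.11212158203125), (131.9839324951172, 134.93089294433594), 9.573445320129395)
```

View pics/topc.png

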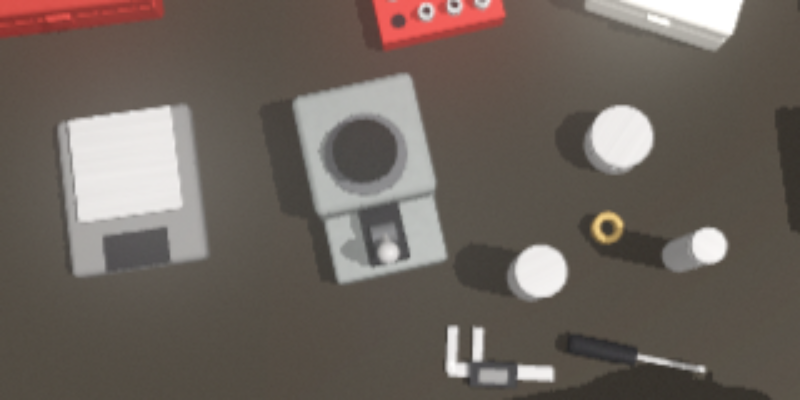

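View pics/sidec.png

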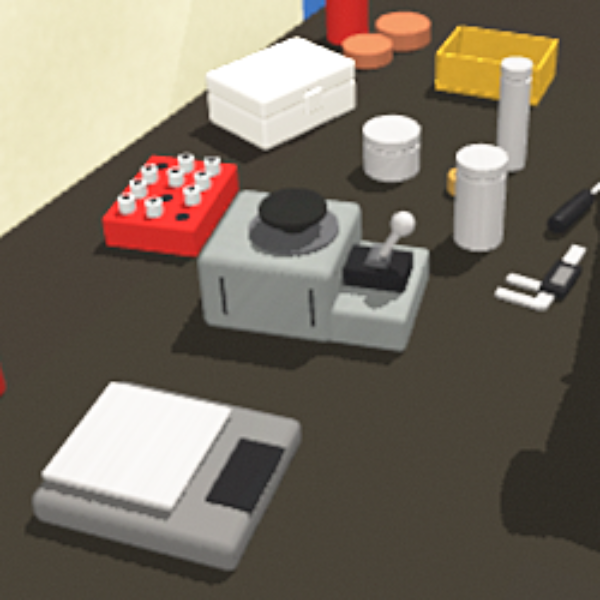

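```bash
cat > go.py <<'E'
import sys
from h import *
from scipy.spatial.transform import Rotation as Q
# x y z(grasp point) yaw of tool x (deg): prints fractions from the present pose
x,y,z,a=map(float,sys.argv[1:5]);a=np.radians(a);o=get_obs();R=np.array(o["eef_rot"])
T=np.array([[np.cos(a),np.sin(a),0],[np.sin(a),-np.cos(a),0],[0,0,-1]])
d=R.T@(np.array([x,y,z+.155])-o["position"])/.25
r=Q.from_matrix(R.T@T).as_rotvec(degrees=True)/60
print("t",round(o["clock"],2),"d",d.round(3),"r",r.round(3),"grasp pt",(np.array(o["position"])+.155*R[:,2]).round(4),"F",np.round(o["contact_force"],1),"w",round(o["grip_width"],4),round(o["grasp_force"],1),"yaw",np.degrees(np.arctan2(R[1,0],R[0,0])).round(1))
E
python3 go.py .468 -.011 .23 14.5
python3 -m handwheel '-1 .4 -.45 0 0 0 .09;-1 .8 -.9 0 0 0 .09;-1 .85 -1 0 0 0 .09;-1 .85 -1 0 0 0 .09;-1 .85 -1 0 0 0 .09;-1 .85 -1 0 0 0 .09;-1 .85 -1 0 0 0 .09;-1 .85 -1 0 0 0 .09;-1 .85 -1 0 0 0 .09'
python3 go.py .468 -.011 .23 14.5
```

```text
t 1.1 d [ 1.746 -2.222  0.079] r [-0.     0.     0.089] grasp pt [ 0.2464 -0.6818  0.2497] F [-0.2  0.2  0.7] w 0.0854 0.0 yaw 19.9
clock: 2.0
position: [0.3616, -0.3742, 0.4051]
eef_rot: [[0.968, 0.252, 0.0], [0.252, -0.968, -0.001], [0.0, 0.001, -1.0]]
contact_force: [-0.4, -0.1, -0.9]
grip_width: 0.0853
grasp_force: 0.0
t 2.0 d [ 0.777 -1.299  0.079] r [ 0.001 -0.     0.001] grasp pt [ 0.3617 -0.3743  0.2501] F [-0.4 -0.1 -0.9] w 0.0853 0.0 yaw 14.6
```

```bash
python3 -m handwheel '-1 .6 -1 0 0 0 0;-1 .6 -1 0 0 0 0;-1 .6 -1 0 0 0 0;-1 .6 -1 0 0 0 0;-1 .6 -1 0 0 0 0;-1 .6 -1 0 0 0 0;-1 .6 -1 0 0 0 0;-1 .6 -1 0 0 0 0;-1 .6 -1 0 0 0 0'|head -2
python3 - <<'E'
from h import *
np.set_printoptions(precision=4,suppress=True)
o=get_obs();R=np.array(o["eef_rot"]);c=camera("wrist");T=np.eye(4);T[:3,:3]=R;T[:3,3]=o["position"];W=cloud(c,T@c["T_tool_cam"])
cv2.imwrite("pics/w1.png",c["color"][:,:,::-1])
for th in("canister","switch_tip","pad_top"):
    for r in cut_out(th,"wrist")[:1]:
        p=W[r["pixels"]&(c["depth"]>0)]; zt=np.percentile(p[:,2],97);q=p[p[:,2]>zt-.006]
        print(th,r["conf"],r["extent"],zt,q.mean(0),(q.min(0)+q.max(0))/2)
E
python3 go.py .468 -.011 .23 14.5
```

```text
clock: 2.9
position: [0.444, -0.0971, 0.4047]
canister 0.93 [306.2, 152.3, 75.1, 69.8] 0.11650240495854905 [ 0.4572 -0.1907  0.1153] [ 0.4561 -0.1918  0.114 ]
switch_tip 0.55 [163.3, 107.4, 30.3, 42.7] 0.13359457581494058 [ 0.4729 -0.0151  0.1309] [ 0.4725 -0.0148  0.1312]
pad_top 0.73 [119.1, 0.1, 89.4, 33.1] 0.128674361955748 [0.5665 0.0091 0.1271] [0.5684 0.0117 0.1262]
t 3.1 d [ 0.178 -0.308  0.078] r [ 0.     0.    -0.004] grasp pt [ 0.4437 -0.0966  0.2496] F [ 0.5 -1.2  0.3] w 0.0853 0.0 yaw 14.3
```

View pics/w1.png

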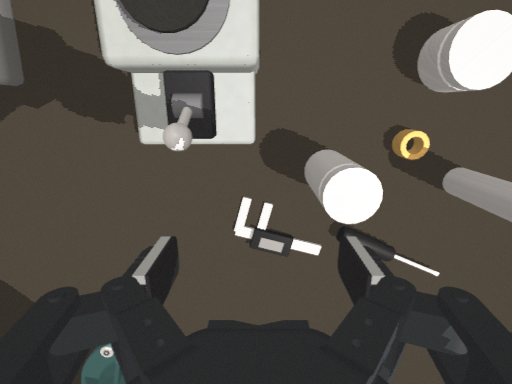

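```bash
python3 -m handwheel '-1 .19 -.3 0 0 0 0;-1 .19 -.3 0 0 0 0;-1 .19 -.3 0 0 0 0;-1 .19 -.3 .2 0 0 0;-1 .19 -.3 .4 0 0 0;-1 .19 -.3 .5 0 0 0;-1 .19 -.3 .5 0 0 0;-1 .19 -.3 .5 0 0 0'|head -3
python3 go.py .471 -.013 .125 14.5
```

```text
clock: 3.9
position: [0.4714, -0.0113, 0.2798]
eef_rot: [[0.969, 0.249, -0.001], [0.249, -0.969, -0.0], [-0.001, 0.0, -1.0]]
t 3.9 d [-0.003  0.006 -0.001] r [ 0.     0.001 -0.002] grasp pt [ 0.4713 -0.0114  0.1248] F [-0.3  0.2  0.5] w 0.0854 0.0 yaw 14.4
```

```bash
python3 -m handwheel '.1 0 .006 0 0 0 0;.3 0 .006 0 0 0 0;1 0 .006 0 0 0 0;1 0 .006 0 0 0 0;1 0 .006 0 0 0 0;1 0 .006 0 0 0 0;1 0 .006 0 0 0 0;1 0 .006 0 0 0 0;1 0 .006 0 0 0 0' 20
python3 go.py .471 -.013 .125 14.5
```

```text
clock: 4.8
position: [0.4717, -0.0135, 0.2804]
eef_rot: [[0.969, 0.248, 0.0], [0.248, -0.969, -0.002], [-0.0, 0.002, -1.0]]
contact_force: [-1.0, -4.9, 5.6]
grip_width: 0.0238
grasp_force: 19.6
t 4.8 d [-0.002 -0.003  0.002] r [ 0.002  0.    -0.002] grasp pt [ 0.4718 -0.0138  0.1254] F [-1.  -4.9  5.6] w 0.0238 19.6 yaw 14.4
```

```bash
python3 -m handwheel '1 .035 0 -.013 0 0 0;1 .07 0 -.023 0 0 0;1 .105 0 -.027 0 0 0;1 .14 0 -.024 0 0 0;1 .175 0 -.014 0 0 0;1 .205 0 -.002 0 0 0;1 .21 0 0 0 0 0;1 .21 0 0 0 0 0' 
python3 go.py .471 -.013 .125 14.5
```

```text
clock: 5.6
position: [0.5236, -0.0001, 0.2802]
eef_rot: [[0.968, 0.249, 0.003], [0.249, -0.968, -0.002], [0.003, 0.002, -1.0]]
contact_force: [1.6, -4.4, 2.5]
grip_width: 0.0241
grasp_force: 21.0
t 5.6 d [-0.217 -0.002  0.   ] r [ 0.002 -0.002 -0.001] grasp pt [ 5.241e-01 -3.000e-04  1.252e-01] F [ 1.6 -4.4  2.5] w 0.0241 21.0 yaw 14.4
```

```bash
python3 -m handwheel '-1 .21 0 0 0 0 0;-1 0 0 0 0 0 0;-1 0 0 0 0 0 0;-1 0 0 0 0 0 0;-1 0 0 -.1 0 0 0;-1 0 0 -.3 0 0 0;-1 0 0 -.5 0 0 0;-1 0 0 -.5 0 0 0' 2>&1 | tail -1 >/dev/null; python3 go.py .456 -.19 .23 14.5
python3 - <<'E'
from h import *
np.set_printoptions(precision=4,suppress=True)
c=camera("top");W=cloud(c);cv2.imwrite("pics/t2.png",cv2.resize(c["color"][120:280,180:380,::-1],(800,640))[:600])
c=camera("side");W=cloud(c)
for r in cut_out("switch_tip","side")[:2]:
    print(r["conf"],r["extent"],W[r["pixels"]&(c["depth"]>0)].mean(0))
cv2.imwrite("pics/s2.png",cv2.resize(c["color"][130:270,180:340,::-1],(640,560)))
E
```

```text
t 6.4 d [-0.466  0.675  0.103] r [ 0.002 -0.017  0.   ] grasp pt [0.5288 0.0027 0.2573] F [ 1.8 -0.2  0.3] w 0.0853 0.0 yaw 14.5
0.42 [255.8, 174.0, 10.9, 21.1] [ 0.5138 -0.0014  0.114 ]
```

View pics/s2.png

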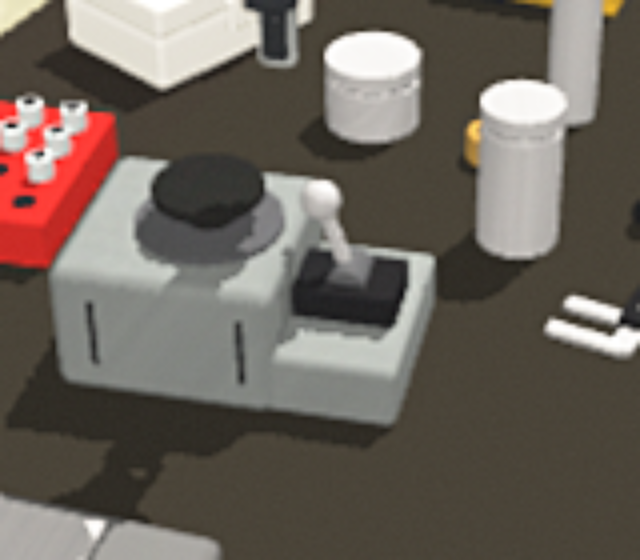

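```bash
python3 - <<'E'
from h import *
np.set_printoptions(precision=4,suppress=True)
u=np.array([.968,.25]);
def rep(n,c,W):
    m=(c["depth"]>0)&(W[...,2]>.108)&(W[...,2]<.15)
    l=(W[...,:2]-[.588,.02])@u; s=(W[...,:2]-[.588,.02])@[-.25,.968]
    m&=(l>-.14)&(l<-.045)&(abs(s)<.025)
    P=np.c_[l[m],s[m],W[m][:,2]]
    if len(P): print(n,len(P),P.mean(0),P.min(0),P.max(0))
    A=np.c_[2*P,np.ones(len(P))]; x=np.linalg.lstsq(A,(P**2).sum(1),rcond=None)[0]; print("sphere",x[:3],np.sqrt(x[3]+x[:3]@x[:3]))
c=camera("side");rep("side",c,cloud(c))
o=get_obs();T=np.eye(4);T[:3,:3]=o["eef_rot"];T[:3,3]=o["position"];c=camera("wrist");rep("wrist",c,cloud(c,T@c["T_tool_cam"]))
E
```

```text
side 86 [-0.0752  0.0024  0.1274] [-0.0858 -0.0077  0.1086] [-0.0626  0.0107  0.1389]
sphere [-0.0735 -0.0033  0.124 ] 0.012874523607216162
wrist 566 [-0.0714 -0.004   0.1327] [-0.0862 -0.0162  0.1208] [-0.0612  0.0087  0.1379]
sphere [-0.074  -0.0041  0.1245] 0.012666608062824282
```

```bash
python3 go.py .5174 -.0025 .127 14.5
```

```text
t 6.65 d [-0.022  0.011  0.487] r [-0.001  0.002  0.   ] grasp pt [0.5218 0.0016 0.2487] F [ 0.1  0.5 -0.5] w 0.0853 0.0 yaw 14.5
```

```bash
python3 -m handwheel '-1 -.022 .012 .1 0 0 0;-1 -.022 .012 .3 0 0 0;-1 -.022 .012 .48 0 0 0;-1 -.022 .012 .48 0 0 0;1 -.022 .012 .48 0 0 0;1 -.022 .012 .48 0 0 0;1 -.022 .012 .48 0 0 0;1 -.022 .012 .48 0 0 0;1 -.022 .012 .48 0 0 0;1 -.022 .012 .48 0 0 0' 20
python3 go.py .5255 -.0005 .124 14.5
```

```text
clock: 7.65
position: [0.519, -0.002, 0.2864]
eef_rot: [[0.968, 0.251, 0.005], [0.251, -0.968, 0.001], [0.005, -0.0, -1.0]]
contact_force: [-0.3, 2.2, 5.6]
grip_width: 0.0242
grasp_force: 19.6
t 7.65 d [0.026 0.001 0.03 ] r [-0.    -0.005  0.   ] grasp pt [ 0.5197 -0.0018  0.1314] F [-0.3  2.2  5.6] w 0.0242 19.6 yaw 14.5
```

Push 9 mm on and 4 mm down, then open in place at that pose.

```bash
python3 -m handwheel '1 .02 0 .007 0 0 0;1 .04 0 .016 0 0 0;1 .04 0 .016 0 0 0;1 .04 0 .016 0 0 0;-1 .04 0 .016 0 0 0;-1 .04 0 .016 0 0 0;-1 .04 0 .016 0 0 0;-1 .04 0 .016 0 0 0;-1 .04 0 -.2 0 0 0;-1 .04 0 -.4 0 0 0'
python3 - <<'E'
from h import *
np.set_printoptions(precision=4,suppress=True)
u=np.array([.968,.25]);
def rep(n,c,W):
    m=(c["depth"]>0)&(W[...,2]>.108)&(W[...,2]<.145)
    l=(W[...,:2]-[.588,.02])@u; s=(W[...,:2]-[.588,.02])@[-.25,.968]
    m&=(l>-.14)&(l<-.045)&(abs(s)<.025)
    P=np.c_[l[m],s[m],W[m][:,2]]
    A=np.c_[2*P,np.ones(len(P))]; x=np.linalg.lstsq(A,(P**2).sum(1),rcond=None)[0]; print(n,len(P),"sphere",x[:3],np.sqrt(x[3]+x[:3]@x[:3]))
c=camera("side");rep("side",c,cloud(c))
o=get_obs();T=np.eye(4);T[:3,:3]=o["eef_rot"];T[:3,3]=o["position"];c=camera("wrist");rep("wrist",c,cloud(c,T@c["T_tool_cam"]))
E
python3 go.py .456 -.19 .23 60
```

```text
clock: 8.65
position: [0.5269, -0.0009, 0.3799]
eef_rot: [[0.968, 0.25, -0.006], [0.25, -0.968, -0.0], [-0.006, -0.001, -1.0]]
contact_force: [2.0, 0.4, 0.5]
grip_width: 0.0853
grasp_force: 0.0
side 82 sphere [-0.064  -0.0029  0.1203] 0.012407319506427534
wrist 621 sphere [-0.0643 -0.0041  0.1204] 0.012584517914579933
t 8.75 d [-0.475  0.66   0.002] r [ 0.007 -0.01  -0.76 ] grasp pt [ 0.5319 -0.0006  0.2314] F [ 1.1 -0.5 -0.3] w 0.0854 0.0 yaw 14.4
```

```bash
python3 -m handwheel '-1 -.47 .66 0 0 0 0;-1 -.47 .66 0 0 0 0;-1 -.47 .66 0 0 0 0;-1 -.47 .66 0 0 0 0;-1 -.47 .66 0 0 0 0;-1 -.47 .66 0 0 0 0;-1 -.47 .66 0 0 0 0;-1 -.47 .66 0 0 0 0' | head -2
python3 - <<'E'
from h import *
np.set_printoptions(precision=4,suppress=True)
o=get_obs();T=np.eye(4);T[:3,:3]=o["eef_rot"];T[:3,3]=o["position"]
for n in("wrist","top","side"):
    c=camera(n);W=cloud(c,T@c["T_tool_cam"] if n=="wrist" else None)
    def fit(name,x0,y0,z0,z1,rr):
        m=(c["depth"]>0)&(np.hypot(W[...,0]-x0,W[...,1]-y0)<rr)&(W[...,2]>z0)&(W[...,2]<z1)
        p=W[m][:,:2].astype(np.float32)*1000
        if len(p)>15: print(n,name,len(p),cv2.minEnclosingCircle(p),p.mean(0),W[m][:,2].mean())
    fit("can",.455,-.19,.109,.122,.05); fit("pad",.588,.02,.121,.133,.048); 
E
python3 go.py .456 -.19 .085 14.4
```

```text
clock: 9.55
position: [0.4558, -0.188, 0.3805]
wrist can 3274 ((456.0757751464844, -191.8616180419922), 29.991262435913086) [ 457.2572 -191.4363] 0.11522184462008957
wrist pad 199 ((556.9664916992188, 6.65128231048584), 15.739113807678223) [555.8807   4.4927] 0.12501924233028924
top pad 494 ((586.6500244140625, 19.431201934814453), 37.44086456298828) [586.5504  19.1318] 0.1263672873755397
side can 217 ((454.3027648925781, -190.6085205078125), 32.2084846496582) [ 455.4601 -186.5172] 0.11528862830845624
side pad 401 ((590.790771484375, 17.751686096191406), 38.966217041015625) [589.1068  21.4106] 0.12729677284722962
t 9.7 d [-0.001  0.007  0.563] r [-0.    -0.     0.004] grasp pt [ 0.4557 -0.1883  0.2256] F [ 0.3 -0.9  0.2] w 0.0855 0.0 yaw 14.6
```

```bash
python3 -m handwheel '-1 .003 .013 .15 0 0 0;-1 .003 .013 .3 0 0 0;-1 .003 .013 .45 0 0 0;-1 .003 .013 .56 0 0 0;-1 .003 .013 .56 0 0 0;-1 .003 .013 .56 0 0 0;0 .003 .013 .56 0 0 0;1 .003 .013 .56 0 0 0;1 .003 .013 .56 0 0 0;1 .003 .013 .56 0 0 0' 80
python3 -m handwheel '1 0 0 0 0 0 0;1 0 0 0 0 0 0;1 0 0 0 0 0 0;1 0 0 -.05 0 0 0;1 0 0 -.1 0 0 0' 80
python3 go.py .456 -.19 .085 14.4
```

```text
clock: 10.7
position: [0.4572, -0.1925, 0.2427]
eef_rot: [[0.968, 0.25, 0.003], [0.25, -0.968, -0.001], [0.003, 0.001, -1.0]]
contact_force: [-2.0, 2.0, 6.8]
grip_width: 0.0586
grasp_force: 84.0
clock: 11.2
position: [0.4564, -0.1927, 0.267]
eef_rot: [[0.968, 0.25, 0.0], [0.25, -0.968, -0.0], [0.0, 0.0, -1.0]]
contact_force: [0.7, -0.1, -3.7]
grip_width: 0.0583
grasp_force: 86.2
t 11.2 d [ 0.001 -0.011  0.108] r [ 0.    -0.     0.001] grasp pt [ 0.4564 -0.1927  0.112 ] F [ 0.7 -0.1 -3.7] w 0.0583 86.2 yaw 14.5
```

```bash
python3 go.py .589 .0185 .2475 14.5; python3 -m handwheel '1 0 0 -.2 0 0 0;1 0 0 -.4 0 0 0;1 .1 -.1 -.54 0 0 0;1 .2 -.3 -.54 0 0 0;1 .3 -.5 -.54 0 0 0;1 .4 -.6 -.54 0 0 0;1 .5 -.65 -.54 0 0 0;1 .6 -.68 -.54 0 0 0;1 .72 -.68 -.54 0 0 0;1 .725 -.685 -.54 0 0 0' 80
python3 go.py .589 .0185 .2165 14.5
```

```text
t 11.2 d [ 0.725 -0.685 -0.542] r [ 0.    -0.    -0.001] grasp pt [ 0.4564 -0.1927  0.112 ] F [ 0.7 -0.1 -3.7] w 0.0583 86.2 yaw 14.5
clock: 12.2
position: [0.5924, 0.0202, 0.4024]
eef_rot: [[0.968, 0.252, 0.007], [0.252, -0.968, 0.001], [0.007, 0.0, -1.0]]
contact_force: [0.2, 0.3, -1.4]
grip_width: 0.0583
grasp_force: 87.8
t 12.2 d [-0.016  0.003  0.123] r [ 0.    -0.006  0.001] grasp pt [0.5934 0.0204 0.2474] F [ 0.2  0.3 -1.4] w 0.0583 87.8 yaw 14.6
```

```bash
python3 -m handwheel '1 0 0 0 0 0 0;1 0 0 .03 0 0 0;1 0 0 .06 0 0 0;1 0 0 .06 0 0 0' >/dev/null
python3 - <<'E'
from h import *
c=camera("side");cv2.imwrite("pics/s3.png",cv2.resize(c["color"][80:270,150:340,::-1],(600,600)))
E
python3 go.py .589 .0185 .2145 14.5
```

```text
t 12.65 d [ 0.004 -0.002  0.061] r [-0.     0.003 -0.001] grasp pt [0.5878 0.0178 0.2297] F [-1.2  0.2 -3.4] w 0.058 87.7 yaw 14.4
```

View pics/s3.png

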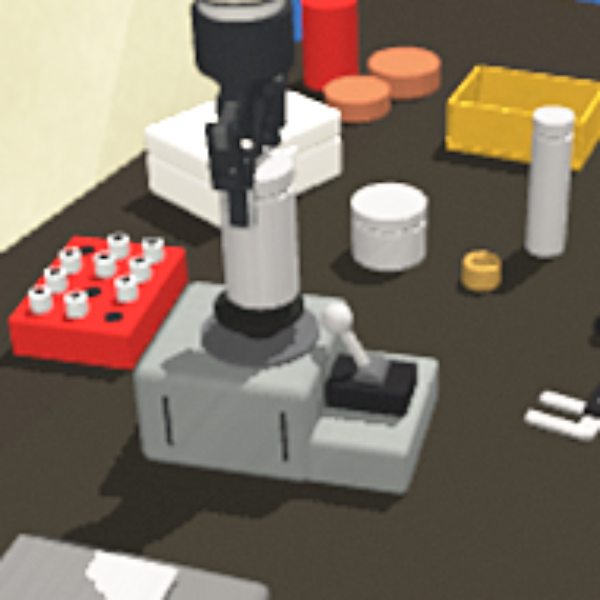

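```bash
python3 -m handwheel '1 .004 -.002 .03 0 0 0;1 .004 -.002 .055 0 0 0;1 .004 -.002 .075 0 0 0;1 .004 -.002 .09 0 0 0;1 .004 -.002 .1 0 0 0;1 .004 -.002 .105 0 0 0;1 .004 -.002 .105 0 0 0;1 .004 -.002 .105 0 0 0' 90
python3 go.py .589 .0185 .2025 14.5
```

```text
clock: 13.45
position: [0.5904, 0.0194, 0.3609]
eef_rot: [[0.968, 0.25, 0.001], [0.25, -0.968, -0.0], [0.0, 0.0, -1.0]]
contact_force: [-4.2, 0.2, 8.2]
grip_width: 0.0583
grasp_force: 97.1
t 13.45 d [-0.006  0.002  0.014] r [ 0. -0. -0.] grasp pt [0.5905 0.0194 0.2059] F [-4.2  0.2  8.2] w 0.0583 97.1 yaw 14.5
```

```bash
python3 -m handwheel '1 0 0 .01 0 0 0;1 0 0 .018 0 0 0;1 0 0 .022 0 0 0;1 0 0 .022 0 0 0' 90
python3 go.py .589 .0185 .2025 14.5
```

```text
clock: 13.85
position: [0.5906, 0.0196, 0.3576]
eef_rot: [[0.968, 0.25, 0.001], [0.25, -0.968, -0.0], [0.001, 0.001, -1.0]]
contact_force: [-6.4, 0.1, 20.8]
grip_width: 0.058
grasp_force: 97.9
t 13.85 d [-0.007  0.003  0.   ] r [ 0.001 -0.001 -0.   ] grasp pt [0.5907 0.0195 0.2026] F [-6.4  0.1 20.8] w 0.058 97.9 yaw 14.5
```

```bash
python3 -m handwheel '1 0 0 .004 0 0 0;1 0 0 .004 0 0 0;1 0 0 .004 0 0 0;1 0 0 .004 0 0 0;1 0 0 .004 0 0 0;1 0 0 .004 0 0 0;1 0 0 .004 0 0 0;1 0 0 .004 0 0 0;1 0 0 .004 0 0 0;1 0 0 .004 0 0 0' 90|grep -E 'pos|contact'
python3 -m handwheel '1 0 0 0 0 0 0;1 0 0 0 0 0 0;1 0 0 0 0 0 0;1 0 0 0 0 0 0;1 0 0 0 0 0 0;1 0 0 0 0 0 0;1 0 0 0 0 0 0;1 0 0 0 0 0 0' 90|grep -E 'pos|contact'
python3 - <<'E'
from h import *
c=camera("side");cv2.imwrite("pics/s4.png",cv2.resize(c["color"][80:270,150:340,::-1],(600,600)))
E
```

```text
position: [0.5906, 0.0196, 0.3575]
contact_force: [-8.4, 0.1, 26.0]
position: [0.5906, 0.0196, 0.3576]
contact_force: [-8.1, -0.4, 26.6]
```

View pics/s4.png

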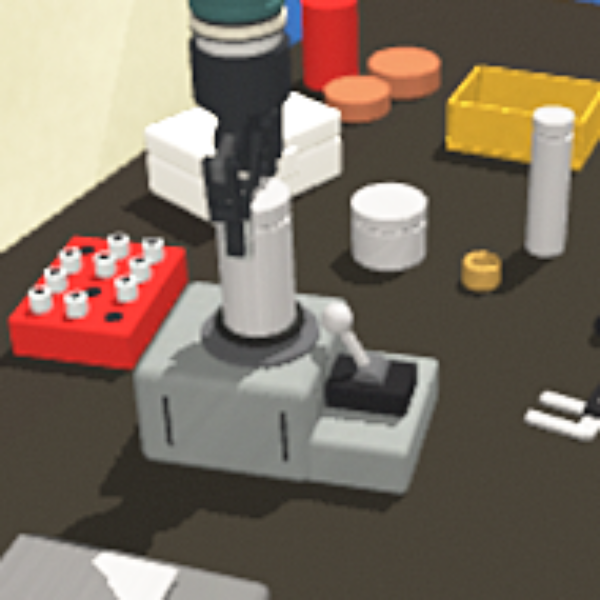

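```bash
python3 -m handwheel '1 0 0 -.04 0 0 0;1 0 0 -.1 0 0 0;1 0 0 -.2 0 0 0;1 0 -.1 -.2 0 0 0;1 .05 -.25 -.2 0 0 0;1 .1 -.45 -.2 0 0 0;1 .1 -.65 -.2 0 0 0;1 .1 -.85 -.2 0 0 0;1 .2 -1 -.2 0 0 0;1 .2 -1 -.2 0 0 0' 90|grep -E 'pos|contact|grasp'
python3 go.py .579 .320 .16 14.5
```

```text
position: [0.5752, 0.2832, 0.4031]
contact_force: [0.1, 0.6, -2.2]
grasp_force: 97.2
t 16.7 d [ 0.051 -0.135  0.354] r [-0.007 -0.005  0.01 ] grasp pt [0.5757 0.2846 0.2481] F [ 0.1  0.6 -2.2] w 0.0582 97.2 yaw 15.1
```

```bash
python3 -m handwheel '1 .05 -.14 0 0 0 0;1 .05 -.14 0 0 0 0;1 .05 -.14 .1 0 0 0;1 .05 -.14 .2 0 0 0;1 .05 -.14 .3 0 0 0;1 .05 -.14 .35 0 0 0;1 .05 -.14 .35 0 0 0;1 .05 -.14 .35 0 0 0' 90|grep -E 'pos|contact|grasp'
python3 - <<'E'
from h import *
c=camera("side");cv2.imwrite("pics/s5.png",cv2.resize(c["color"][150:350,90:290,::-1],(600,600)))
E
python3 go.py .579 .320 .1325 14.5
```

```text
position: [0.5799, 0.3108, 0.3158]
contact_force: [0.5, 0.4, -2.1]
grasp_force: 97.5
t 17.55 d [ 0.004 -0.036  0.116] r [-0.001 -0.002 -0.001] grasp pt [0.5804 0.3112 0.1616] F [ 0.   0.6 -3.2] w 0.0583 97.5 yaw 14.5
```

View pics/s5.png

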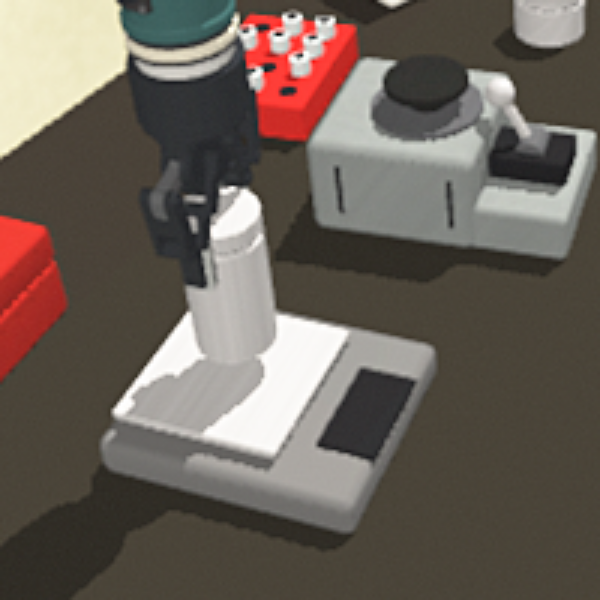

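```bash
python3 -m handwheel '1 .004 -.036 .03 0 0 0;1 .004 -.036 .06 0 0 0;1 .004 -.036 .085 0 0 0;1 .004 -.036 .1 0 0 0;1 .004 -.036 .105 0 0 0;1 .004 -.036 .11 0 0 0;1 .004 -.036 .112 0 0 0;1 .004 -.036 .112 0 0 0' 90|grep -E 'pos|contact|grasp'
python3 go.py .579 .320 .1325 14.5
```

```text
position: [0.5782, 0.3195, 0.288]
contact_force: [-1.3, -1.6, 1.5]
grasp_force: 97.8
t 18.35 d [ 0.003 -0.001  0.002] r [ 0.     0.    -0.001] grasp pt [0.5782 0.3194 0.133 ] F [-1.3 -1.6  1.5] w 0.0586 97.8 yaw 14.4
```

```bash
python3 -m handwheel '1 0 0 .002 0 0 0;.6 0 0 .002 0 0 0;.2 0 0 .002 0 0 0;-1 0 0 .002 0 0 0;-1 0 0 .002 0 0 0;-1 0 0 .002 0 0 0;-1 0 0 -.1 0 0 0;-1 0 0 -.25 0 0 0;-1 0 0 -.45 0 0 0;-1 0 0 -.6 0 0 0' 20|grep -E 'pos|contact|grasp|width'
python3 -m handwheel '-1 -.1 0 -.1 0 0 0;-1 -.1 0 -.1 0 0 0;-1 -.1 0 -.1 0 0 0;-1 -.1 0 -.1 0 0 0;-1 -.1 0 -.1 0 0 0;-1 -.1 0 -.1 0 0 0' >/dev/null
python3 - <<'E'
from h import *
o=get_obs();print(o["clock"],o["position"],o["qvel"])
c=camera("side");W=cloud(c);cv2.imwrite("pics/s6.png",cv2.resize(c["color"][110:350,90:330,::-1],(600,600)))
m=(abs(W[...,2]-.16)<.005)&(np.hypot(W[...,0]-.58,W[...,1]-.32)<.05);p=W[m];print(len(p),p.min(0),p.max(0),p.mean(0))
E
```

```text
position: [0.5785, 0.3201, 0.4402]
contact_force: [1.3, 0.2, -0.4]
grip_width: 0.085
grasp_force: 0.0
19.95 [0.55430646 0.31337711 0.46087028] [ 4.53569481e-04 -7.87933538e-03 -2.31320704e-03 -5.26928803e-03
 -9.82527446e-04  2.94781350e-03 -1.25568513e-05]
461 [0.54542841 0.29083689 0.15512061] [0.60585348 0.35126084 0.16452062] [0.57470369 0.32349424 0.16029956]
```

View pics/s6.png

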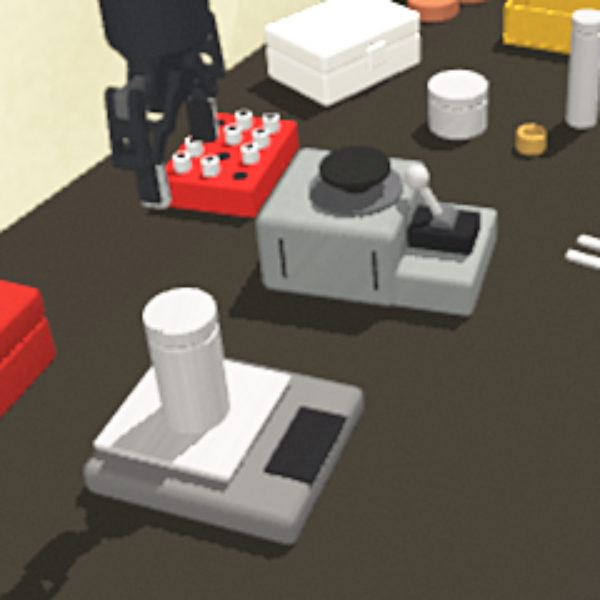

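The picture shows the canister upright in the middle of the plate, the pad up, the switch on and the gripper clear, so I'm handing the job in.

```bash
python3 -c "
from cell import job_done
print(job_done())"
```

```text
the job is handed in; nothing more can be done
None
```

I handed the job in at about 20 s of the 58 s limit; no verdict came back. By my own measurements the switch is fully on (it took a second push), the canister held the pad at its stop for about 1.8 s and now stands upright mid-plate on the scale, the pad is back up, and the squat tin and slim tube were not touched.

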